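# Bleed a scent diffuser and take its nozzle cap off, whichever way it unscrews

## Robot

A 7-joint arm with a two-finger parallel gripper is mounted at the origin on the work surface. World frame = base frame: x ahead of the robot, y to its left, z up, the work surface at z = 0. Lengths are in m, angles in rad, forces in N, time in s.
With the tool pointing down it reaches from about 0.4 to 0.85 m from the base axis. Payload 10.4 kg.
Tool frame: the origin (TCP) lies at the very end of the fingers, on their centre line; the grasp point (between the pads) lies manip.hold_point_z behind it (manip.hold_point_z is the distance from the TCP to the grasp point, in m); z points along the fingers, y is the direction in which the jaws open and shut (so a half turn about z gives the same grasp; the last joint's range is limited). The gripper opens to 85 mm and grips with 20 to 120 N. Pads are 22 mm wide; open, the fingers measure 114 mm over their backs; the gripper's body (76 mm by 85 mm) begins 54 mm behind the grasp point. The pads swing forward as they close: fully open they stand 13 mm farther back than shut.
Start: joints at [1.252, 0.332, -0.065, 1.46, 0.022, 1.35, -0.088], TCP at [0.182, -0.598, 0.231] pointing down, gripper open.
Joint ranges: [-2.6, 2.6], [-0.5, 2.12], [-1.47, 1.34], [0.16, 2.42], [-1.27, 4.41], [0.06, 2.06], [-2.6, 2.6]. Speed limits (rad/s): [2.22, 2.22, 2.79, 2.79, 3.14, 3.14, 3.14].

## Interface

Orientations are given as a unit quaternion [x, y, z, w].
In Python, from workcell import manip gives the robot as it stands.
- The arm moves only by the tool jog_arm, never from a script. Its arguments are lists of equal length, an entry for each row: "translation": the shift along the world's x, y, z in mm, a list of three; "turn": the turn about the world's z in degrees. In form: {"translation": [[x, y, z], ...], "turn": [turn, ...]}. A call has 1 to 12 rows; each row is the pose to reach, as a shift and turn from the pose measured when the call began; what a row does not reach only later rows make up. A row lasts 1/12 s, in which the tool goes at most 41.7 mm and 7.16 degrees, less where a joint would pass 70% of its speed; a pose out of reach is approached as far as the arm can. A call with a gripper value outside its range is refused whole. "grip" is the finger opening in mm, from 0 to 85.4, set as the call begins (left out, the last holds). The fingers move at their own pace and stop on an object; "grip_force" is the grip in N (left out, the last holds). Time passes only in rows, so rows that repeat a pose let the fingers close. It gives the time, the measured TCP pose, the force and the opening at its end, in the units of the state.
- manip.get_obs(): the state, without advancing time (a new reading comes with each control period).
- manip.camera(name): name is "side" or "top"; returns a dict with "frame" (420x560x3 uint8, red, green, blue), "mtx" (3x3 intrinsics, pixels), "k1" (the pictures are not rectified: a ray, as slopes to the right and down, at radius r is drawn at 1 + k1 r^2 times it, then the intrinsics apply), "pose" (4x4, takes a point from camera to world coordinates). Camera axes: x right, y down, z forward; pixel columns grow to the right and rows downward; lengths in m; the calibration is good to about 2 mm. A picture is of the moment at which its call begins. There is no depth.
- manip.hand_in(): hands the job in, once; it reports no verdict.
Trained networks look in a picture, given as the dict that the camera call returned (one of the last four; its "shot" number tells which), for a name from the list of things; names that differ only in an ending like _2 or _b are one class to them, and where a whole thing is asked for, a point or a joint stands for the part that bears it (a point fixed in the world has none). Each returns a list of dicts, best first, with "confidence" (0 to 1); they miss things now and then, are a little off and sometimes report something else, mostly with a low value. They report only what shows in the picture. A call takes as long as a camera call. They do not tell look-alikes from the thing itself.
- manip.outline_of(picture, label): "mask" (420x560 bool, what is visible of it) and "extent" ([left, top, right, bottom] in pixels, round what is visible of it).
- manip.pinpoint(picture, label): "at" ([column, row] in pixels: a listed point, or the origin of a listed thing).
The state is a dict: "clock": time; "joint_pos": joint angles; "joint_velocities": joint speeds; "tau": joint torques, N m; "position": TCP position; "ee_rot": TCP orientation; "ft_force": force on the tool from outside, world axes, zero at the start; "torque": the same for the moment, N m; "grip_width": opening from 0.0 (shut) to 1.0 (fully open).
Only numpy, scipy, OpenCV 4.12 (cv2) and the standard library are available. Lean on these libraries where they do the work, as an engineer would, in place of code of your own. Each camera call takes 0.05 s, during which the arm holds its last target. There are 200 camera calls.

## Task

The tall aluminium scent diffuser is due for a refill: first set the lever of the bleed cock on its side to half open (45 degrees) and let go of it, to let the pressure off. Then take off the nozzle cap; nobody remembers whether its thread is right- or left-handed, so feel which way it turns, try the other way if it stops, and do not pull hard on it while it is locked. Finish while holding the cap: keep it in the gripper, upright and still, about a hand's breadth straight above the open neck, with the cock still half open and the other things left where they are.

Things in the scene. Friction and masses are not known exactly. Their poses are not given: they have to be found in the camera images.
- diffuser: Scent diffuser, fixed: upright aluminium cylinder 92 mm in diameter (rubber foot 100 mm), straight up to 134 mm, then a shoulder up to 146 mm and a neck 44 mm in outer diameter up to its rim at 168 mm. Origin: centre of its underside, z up. To its own -y a level brass branch, 118 mm above the surface, leads to the bleed cock and ends in a silencer 131 mm from the axis. Yaw varies.
- neck (a point): Centre of the neck's rim, 168 mm above the surface, on the vertical axis about which the cap turns. Inside the neck two tabs hold down the cap's two lugs: turned 50 to 130 degrees from its start in the loosening direction (80 is good), the cap lifts straight out; short of that it lifts by 2 mm at most. Raise it 20 mm to clear the neck.
- tabs: The two small retaining tabs inside the neck, hidden by the cap while it is on, reaching 2 to 7 mm below the rim at the diffuser's own +y and -y sides. Origin: centre of the neck at its rim. They are fixed; the cap's lugs bear on them only when the locked cap is pulled up.
- cap: Nozzle cap, loose, about 90 g: knurled aluminium disc 50 mm in diameter, 24 mm high, seated on the neck's rim, with a nozzle 22 mm wide and 14 mm high on top and a stem with lugs reaching 13.5 mm down into the neck. Origin: centre of the disc's underside, level with the rim; z up. At the start it is tight and its axes are parallel to the diffuser's.
- cap_grip (a point): Point on the cap's axis 12 mm above its underside: the height to grip the disc, across any diameter. In the tightening direction the cap stops dead within 10 degrees; in the loosening direction it turns easily, without rising and without a stop. Whether loosening is anticlockwise or clockwise seen from above differs from start to start and cannot be seen.
- cock (a joint): Angle of the bleed cock's lever, rad, about a vertical axis, growing anticlockwise seen from above: 0 is shut (lever level, across the branch, pointing to the diffuser's own -x), 1.571 is fully open (lever along the branch, pointing to the diffuser's own -y, away from it). Starts between 0 and 0.4, stays where it is left (friction about 0.06 N m). Half open is 0.785.
- cock_axis (a point): Point on the vertical axis of the cock's lever at the lever's mid-height, 153 mm above the surface and 92 mm from the diffuser's axis.
- cock_grip (a point): Middle of the grip of the cock's steel lever, 40 mm from the lever's axis, 153 mm above the surface. The grip is a level bar 40 mm long (19 to 59 mm from the axis), 11 mm wide and 14 mm high, free all round and below. The point's own -x points along the lever from the axis to the tip; z is up.
- caddy: Bystander: cylindrical aluminium caddy 88 mm in diameter and 155 mm high with a white and a black remote standing in it, 215 mm high in all. Origin: centre of its underside. Leave it alone.
- elephant: Bystander: white ceramic elephant, about 135 mm long, 75 mm wide and 100 mm high. Origin: on the surface under its belly; its head is towards its own -x. Leave it alone.
- tray: Bystander: grey silicone tray 85 x 160 x 18 mm (x, y, z), fixed, with two loose batteries in it. Origin: centre of its underside.
- battery_a: Bystander: AA battery, 14.5 mm in diameter and 50 mm long, lying in the tray. Leave it alone.
- battery_b: Bystander: the other AA battery in the tray, of the same size. Leave it alone.
- refill: Bystander: amber glass refill bottle 38 mm in diameter and 84 mm high, standing behind the diffuser. Origin: centre of its underside. Leave it alone.
- candle: Bystander: candle in a blue ceramic pot on a cork coaster, 96 mm in diameter and 72 mm high. Origin: centre of its underside. Leave it alone.
- glasses_case: Bystander: spectacle case 60 x 160 x 34 mm (x, y, z). Origin: centre of its underside. Leave it alone.
There are look-alikes about, which are no part of the job. What is meant by the cap is not purple, and is the larger of those in its own colour.

How it is judged:
On the way, in this order (a step that is already met when the one before it is completed fails the run):
1. the bleed cock stands at half open, 45 degrees give or take 8, and is let go of, while the cap is still on and not unscrewed (value of joint cock between 0.645 and 0.925 rad and contact force between the fingers and diffuser below 0.1 N and z of cap in the frame of neck below 0.006 m and angle between the x axis of cap and the x axis of diffuser, either way round below 0.5 rad), for 0.2 s.
2. the cap is turned loose, more than 43 degrees from its start, while it still sits in the neck (angle between the x axis of cap and the x axis of diffuser, either way round above 0.75 rad and z of cap in the frame of neck below 0.006 m and horizontal distance between cap and neck below 0.006 m).
3. the cap is lifted out of the neck (z of cap in the frame of neck above 0.02 m and contact force between the fingers and cap above 0.5 N), for 0.1 s.
At the end, for the whole second after the job is handed in: The fingers hold the cap still (under 30 mm/s), upright within 17 degrees, 45 to 160 mm above the neck's rim and within 50 mm of straight above it, touching no part of the diffuser; the bleed cock still stands at 45 degrees give or take 8 (value of joint cock between 0.645 and 0.925 rad and z of cap in the frame of neck between 0.045 and 0.16 m and horizontal distance between cap and neck below 0.05 m and angle between cap's own z axis and vertical below 0.3 rad and contact force between the fingers and cap above 0.5 N and contact force between cap and diffuser below 0.1 N and linear speed of cap below 0.03 m/s); the arm keeps its last pose, push and grip.
It fails at once if the locked cap is pulled hard (more than 50 N between the cap's lugs and the tabs that hold them) (contact force between cap and tabs above 50 N).
It fails at once if the cap is dropped (height (world z) of cap below 0.13 m).
It fails at once if a bystander is pushed more than 25 mm from its place (distance of any of caddy, elephant, refill, candle, glasses_case, battery_a, battery_b from where it was at the start of the episode above 0.025 m).
It also fails if it takes over 58 s, if anything falls off the work surface, if the arm or the gripper's body presses on something with over 40 N, if the wrist force passes 120 N, or if a joint passes its speed limit or range.

## Working session

There is one attempt and no reset: what is moved stays moved. The work goes in short steps, Python scripts to look and compute and a tool call to move; the robot and the scene stay as the last step left them, time stands still between calls to the robot, and variables do not carry over. Pictures are saved under pics/ and viewed, about 8 in all and at most 12, crops included, and the job is handed in when it is done.

Besides the shell and the picture viewer there is one more tool, called after "Emit:" by a JSON object that holds its "api" and its "payload", one argument or row to a line. jog_arm: Moves the arm, as the interface text tells. Its arguments: {"type":"object","properties":{"translation":{"type":"array"},"turn":{"type":"array"},"grip":{"type":"number"},"grip_force":{"type":"number"}},"required":["translation","turn"]}

```bash
ls; mkdir -p pics
cat > h.py <<'E'
import numpy as np, cv2
from workcell import manip
def ray(p,uv):
    K=p["mtx"];k=p["k1"];d=np.array([(uv[0]-K[0,2])/K[0,0],(uv[1]-K[1,2])/K[1,1]])
    s=d.copy()
    for _ in range(20): s=d/(1+k*(s@s))
    T=np.array(p["pose"]);v=T[:3,:3]@np.array([s[0],s[1],1]);return T[:3,3],v
def atz(p,uv,z):
    o,v=ray(p,uv);return o+v*(z-o[2])/v[2]
def proj(p,X):
    T=np.array(p["pose"]);c=T[:3,:3].T@(np.array(X)-T[:3,3]);s=c[:2]/c[2];s=s*(1+p["k1"]*(s@s))
    K=p["mtx"];return np.array([K[0,0]*s[0]+K[0,2],K[1,1]*s[1]+K[1,2]])
def tri(p1,u1,p2,u2):
    o1,v1=ray(p1,u1);o2,v2=ray(p2,u2)
    t=np.linalg.lstsq(np.stack([v1,-v2],1),o2-o1,rcond=None)[0]
    a=o1+v1*t[0];b=o2+v2*t[1];return (a+b)/2,np.linalg.norm(a-b)
E
python3 - <<'E'
from h import *
print(manip.hold_point_z, manip.get_obs())
P={n:manip.camera(n) for n in("side","top")}
for n,p in P.items():
    cv2.imwrite(f"pics/{n}0.png",p["frame"][:,:,::-1]); print(n,np.array(p["pose"]).round(3).tolist())
    for l in("neck","cap_grip","cap","cock_axis","cock_grip","diffuser"):
        print(n,l,[(np.round(d["at"],1).tolist(),round(d["confidence"],2)) for d in manip.pinpoint(p,l)[:4]])
E
```

```text
pics
0.0187 {'clock': 0.0, 'joint_pos': array([ 1.25238842,  0.33284369, -0.06465695,  1.46094166,  0.02160848,
        1.34989164, -0.08851194]), 'joint_velocities': array([-9.43605553e-05, -1.67300784e-04, -7.97926973e-04,  9.53710815e-04,
        8.78216860e-04, -6.53256274e-04, -8.64775029e-04]), 'tau': array([-4.42311557e-04, -6.25447726e+01,  4.90495178e-02, -3.91601658e+01,
        1.62451708e-02,  9.97396186e-03,  1.67748959e-05]), 'position': array([ 0.18205485, -0.59750898,  0.23053326]), 'ee_rot': array([ 9.89084090e-01,  1.47350534e-01, -1.45284162e-04, -6.79142055e-04]), 'ft_force': array([ 0.45692346, -0.21381377,  0.75886726]), 'torque': array([0.06187868, 0.01101675, 0.01207127]), 'grip_width': 1.0001874197694085}
side [[-0.934, -0.238, 0.267, 0.251], [-0.358, 0.634, -0.686, 0.78], [-0.006, -0.736, -0.677, 0.891], [0.0, 0.0, 0.0, 1.0]]
side neck [([285.1, 191.1], 0.8)]
side cap_grip [([284.5, 188.5], 0.72), ([278.3, 262.6], 0.64), ([251.8, 214.7], 0.62)]
side cap [([272.9, 267.1], 0.84), ([254.2, 212.9], 0.64), ([282.9, 192.6], 0.51)]
side cock_axis [([292.4, 178.4], 0.97), ([283.6, 191.4], 0.71)]
side cock_grip [([306.1, 177.3], 0.67)]
side diffuser [([278.2, 238.0], 0.61), ([246.2, 248.6], 0.29)]
top [[-0.021, -0.994, 0.111, 0.436], [-1.0, 0.023, 0.01, -0.029], [-0.012, -0.11, -0.994, 1.062], [0.0, 0.0, 0.0, 1.0]]
top neck [([278.1, 197.2], 0.85), ([159.5, 249.2], 0.42)]
top cap_grip [([236.1, 216.3], 0.74), ([296.9, 158.2], 0.6), ([282.1, 193.1], 0.55)]
top cap [([282.7, 196.1], 0.94), ([237.4, 213.3], 0.75), ([298.2, 156.0], 0.7)]
top cock_axis [([318.8, 194.1], 0.76)]
top cock_grip [([323.7, 208.7], 0.51)]
top diffuser [([281.8, 208.0], 0.74)]
```

Run:
```python
import cv2,numpy as np
a=cv2.imread("pics/side0.png")[130:310,180:400];b=cv2.imread("pics/top0.png")[110:290,180:400]
cv2.imwrite("pics/crop0.png",np.hstack([cv2.resize(x,None,fx=1.8,fy=1.8,interpolation=cv2.INTER_CUBIC) for x in(a,b)]))
```

```text
(no output)
```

View pics/side0.png

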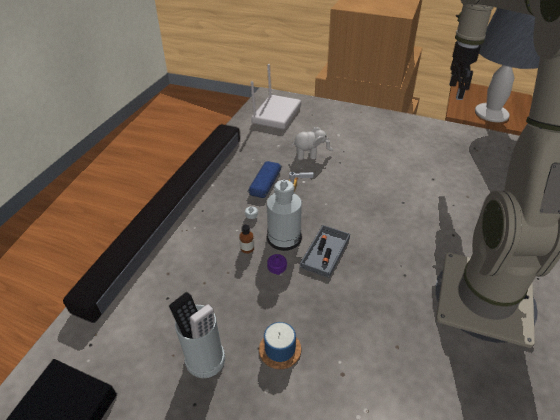

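View pics/top0.png

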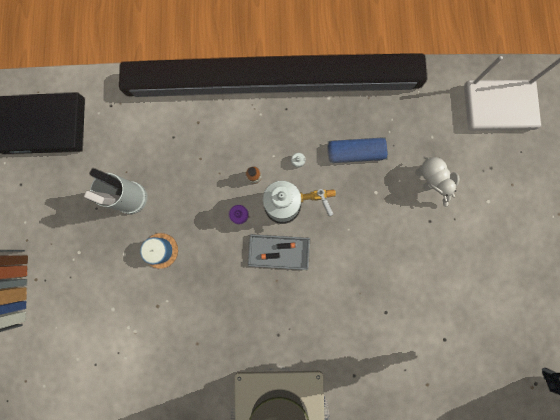

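View pics/crop0.png

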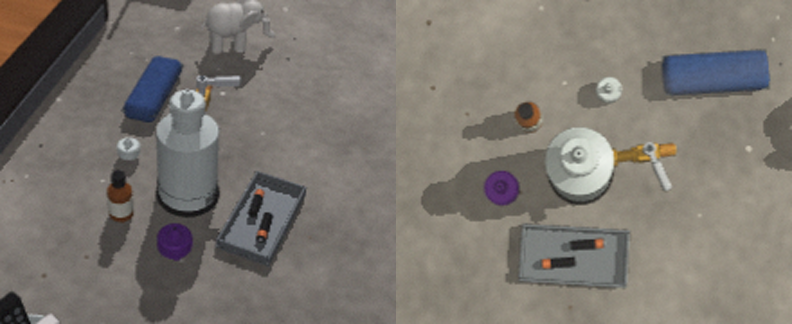

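The first two pictures show three candidates for the cap:
- the silver cap on the diffuser (side 284,190; top 282,196)
- a small silver one on the table (side 251,213; top 298,158)
- a purple one (side 277,264; top 238,214)

The one on the diffuser is meant: it isn't purple, it is the larger of the silver ones, and it is seated on the neck. The crop confirms this. The lever runs from about (321,193) to (329,214) in the top view.

Run:
```python
from h import *
P={n:manip.camera(n) for n in("side","top")};s,t=P["side"],P["top"]
for nm,us,ut,z in(("nozzletop",(283.9,182.8),(281.7,195.6),.206),("cock_axis",(292.8,173.9),(321.1,192.8),.16),("pin_axis",(292.4,178.4),(318.8,194.1),.153),("tip",(313.3,173.9),(329.4,213.9),.157),("pin_grip",(306.1,177.3),(323.7,208.7),.153)):
    X,e=tri(s,us,t,ut);print(nm,X.round(4),round(e,4),"side@z",atz(s,us,z).round(4),"top@z",atz(t,ut,z).round(4))
print("branch end",atz(t,(335.6,193.3),.118))
for n,p in P.items():
  for l in("cock","diffuser"):
    print(n,l,[(d["extent"],round(d["confidence"],2)) for d in manip.outline_of(p,l)[:3]])
```

```text
nozzletop [ 0.5559 -0.0219  0.1946] 0.0024 side@z [ 0.5521 -0.0086  0.206 ] top@z [ 0.5532 -0.0223  0.206 ]
cock_axis [ 0.5654 -0.1141  0.1534] 0.0012 side@z [ 0.5632 -0.106   0.16  ] top@z [ 0.5639 -0.1136  0.16  ]
pin_axis [ 0.5645 -0.1096  0.1412] 0.0019 side@z [ 0.5605 -0.0954  0.153 ] top@z [ 0.5619 -0.1088  0.153 ]
tip [ 0.5137 -0.132   0.1548] 0.002 side@z [ 0.5119 -0.1294  0.157 ] top@z [ 0.5145 -0.1315  0.157 ]
pin_grip [ 0.5285 -0.1195  0.1478] 0.0012 side@z [ 0.5271 -0.1131  0.153 ] top@z [ 0.5273 -0.1191  0.153 ]
branch end [ 0.56781257 -0.15276617  0.118     ]
side cock [([271.1, 180.6, 295.1, 203.0], 0.65)]
side diffuser [([273.9, 180.1, 295.8, 206.0], 0.18)]
top cock [([316.1, 188.0, 331.6, 212.3], 0.59)]
top diffuser [([263.6, 180.5, 338.6, 223.5], 0.57)]
```

Emit:
{"api": "jog_arm", "payload": {
  "translation": [
    [23,31,2],
    [46,62,4],
    [69,93,6],
    [92,124,8],
    [115,155,10],
    [138,186,12],
    [161,217,14],
    [184,248,16],
    [207,279,18],
    [230,310,20],
    [253,341,20],
    [276,372,20]
  ],
  "turn": [0,0,0,0,0,0,1,1,2,2,3,3],
  "grip": 50
}}

```text
clock: 2.0
position: [0.4591, -0.2243, 0.2518]
ee_rot: [0.985, 0.174, 0.0, 0.0]
ft_force: [0.2, -0.5, -0.8]
grip_width: 0.586
```

Emit:
{"api": "jog_arm", "payload": {
  "translation": [
    [20,29,0],
    [40,58,0],
    [58,84,-5],
    [67,98,-10],
    [67,98,-10],
    [67,98,-10]
  ],
  "turn": [0,0,0,0,0,0]
}}

```text
clock: 2.5
position: [0.5262, -0.1255, 0.2416]
ee_rot: [0.985, 0.175, 0.0, 0.0]
ft_force: [-0.8, -0.6, 0.2]
grip_width: 0.588
```

Run:
```python
from h import *
P={n:manip.camera(n) for n in("side","top")};s,t=P["side"],P["top"]
o=manip.get_obs();print(o["position"],o["ee_rot"])
for n,p in P.items():
    print(n,"tcp",proj(p,o["position"]))
    for l in("cap_grip","cock_axis","cock_grip"):
        print(n,l,[(np.round(d["at"],1).tolist(),round(d["confidence"],2)) for d in manip.pinpoint(p,l)[:4]])
a=s["frame"][120:260,230:370,::-1];b=t["frame"][130:270,240:380,::-1]
cv2.imwrite("pics/c1.png",np.hstack([cv2.resize(x,(400,400),interpolation=cv2.INTER_CUBIC) for x in(a,b)]))
```

```text
[ 0.52571438 -0.12745126  0.24199677] [9.84935311e-01 1.72921432e-01 2.50312027e-04 7.40926960e-04]
side tcp [309.39509124 147.5108919 ]
side cap_grip [([278.0, 265.7], 0.83), ([250.2, 214.9], 0.44)]
side cock_axis [([291.0, 176.3], 0.65)]
side cock_grip [([306.5, 175.0], 0.46)]
top tcp [331.75384151 205.07071258]
top cap_grip [([277.9, 193.5], 0.92), ([295.6, 159.0], 0.61), ([236.4, 212.9], 0.6)]
top cock_axis [([320.0, 193.2], 0.95), ([277.1, 249.1], 0.2)]
top cock_grip []
```

View pics/c1.png

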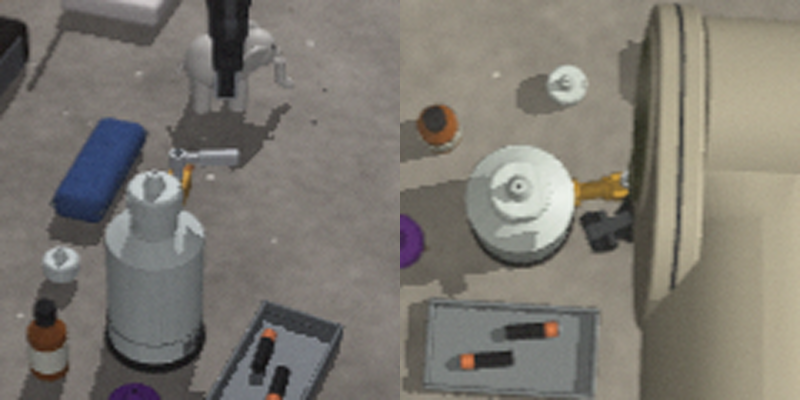

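The side view shows the fingers (crop 227,95) directly above the lever's grip (205–238,156). The top view is mostly blocked by the arm.

Emit:
{"api": "jog_arm", "payload": {
  "translation": [
    [0,0,-25],
    [0,0,-50],
    [0,0,-75],
    [0,0,-95],
    [0,0,-104],
    [0,0,-104],
    [0,0,-104]
  ],
  "turn": [0,0,0,0,0,0,0]
}}

```text
clock: 3.48
position: [0.5261, -0.127, 0.1386]
ee_rot: [0.985, 0.173, 0.001, 0.001]
ft_force: [-0.2, 0.8, 0.8]
grip_width: 0.582
```

Emit:
{"api": "jog_arm", "payload": {
  "translation": [
    [0,0,0],
    [0,0,0],
    [0,0,0],
    [0,0,0],
    [0,0,0],
    [0,0,0],
    [0,0,0],
    [0,0,0]
  ],
  "turn": [0,0,0,0,0,0,0,0],
  "grip": 0,
  "grip_force": 20
}}

```text
clock: 4.15
position: [0.5265, -0.1264, 0.1396]
ee_rot: [0.985, 0.173, 0.001, 0.001]
ft_force: [-2.8, 2.2, 7.2]
grip_width: 0.127
```

Run:
```python
from h import *
s=manip.camera("side");o=manip.get_obs();print(o["position"],o["ee_rot"],o["ft_force"],o["torque"],o["grip_width"]*85.4)
cv2.imwrite("pics/c2.png",cv2.resize(s["frame"][130:230,250:350,::-1],(500,500),interpolation=cv2.INTER_CUBIC))
```

```text
[ 0.52644561 -0.12642016  0.13961236] [9.84855172e-01 1.73375247e-01 9.66354590e-04 6.16156502e-04] [-2.15284806  2.2123229   5.95008157] [0.61752297 0.6008665  0.22938398] 10.671248695292782
```

View pics/c2.png

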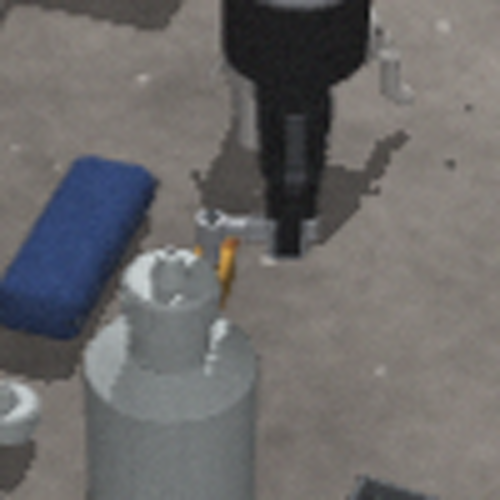

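Emit:
{"api": "jog_arm", "payload": {
  "translation": [
    [1.3,-3.2,0],
    [3,-6.5,0],
    [5,-9.5,0],
    [7.2,-12.3,0],
    [9.8,-15,0],
    [12.3,-17.3,0],
    [12.3,-17.3,0],
    [12.3,-17.3,0],
    [12.3,-17.3,0]
  ],
  "turn": [5,10.3,15.5,20.7,26,31,31,31,31]
}}

```text
clock: 4.95
position: [0.5391, -0.1434, 0.1399]
ee_rot: [0.903, 0.429, 0.002, 0.001]
ft_force: [3.5, 2.5, -1.0]
grip_width: 0.122
```

Emit:
{"api": "jog_arm", "payload": {
  "translation": [
    [0,0,0],
    [0,0,0],
    [0,0,0],
    [0,0,0],
    [0,0,0],
    [0,0,0]
  ],
  "turn": [0,0,0,0,0,0],
  "grip": 45
}}

```text
clock: 5.45
position: [0.539, -0.1435, 0.1399]
ee_rot: [0.903, 0.429, 0.001, 0.001]
ft_force: [-0.1, 0.7, 0.1]
grip_width: 0.529
```

Emit:
{"api": "jog_arm", "payload": {
  "translation": [
    [0,0,20],
    [0,0,45],
    [0,0,80],
    [0,0,110],
    [-30,10,130],
    [-60,10,130],
    [-95,10,130],
    [-130,10,130],
    [-130,10,130]
  ],
  "turn": [0,0,0,0,0,0,0,0,0],
  "grip": 70
}}

```text
clock: 6.2
position: [0.4044, -0.1341, 0.2701]
ee_rot: [0.904, 0.428, 0.0, 0.001]
ft_force: [2.5, -0.9, -0.0]
grip_width: 0.815
```

Run:
```python
from h import *
P={n:manip.camera(n) for n in("side","top")};s,t=P["side"],P["top"]
o=manip.get_obs();print(o["clock"],o["position"],o["ee_rot"])
for n,p in P.items():
    for l in("neck","cap_grip","cock_axis","cock_grip"):
        print(n,l,[(np.round(d["at"],1).tolist(),round(d["confidence"],2)) for d in manip.pinpoint(p,l)[:4]])
a=s["frame"][150:230,260:340,::-1];b=t["frame"][160:240,265:345,::-1]
cv2.imwrite("pics/c3.png",np.hstack([cv2.resize(x,(400,400),interpolation=cv2.INTER_CUBIC) for x in(a,b)]))
```

```text
6.3 [ 0.40831678 -0.13386629  0.27046334] [0.90364434 0.4282778  0.0015165  0.00165413]
side neck [([285.2, 192.3], 0.78)]
side cap_grip [([279.1, 260.7], 0.76), ([255.2, 214.1], 0.6), ([284.5, 190.4], 0.58), ([283.8, 195.7], 0.2)]
side cock_axis [([291.9, 174.6], 0.69)]
side cock_grip [([301.9, 172.8], 0.44)]
top neck [([278.3, 194.7], 0.86)]
top cap_grip [([279.3, 192.1], 0.92), ([237.1, 212.7], 0.67), ([292.7, 160.1], 0.52), ([158.8, 253.5], 0.26)]
top cock_axis [([319.1, 192.8], 0.61), ([282.8, 203.4], 0.44)]
top cock_grip [([332.1, 206.4], 0.57), ([254.1, 178.6], 0.54)]
```

View pics/c3.png

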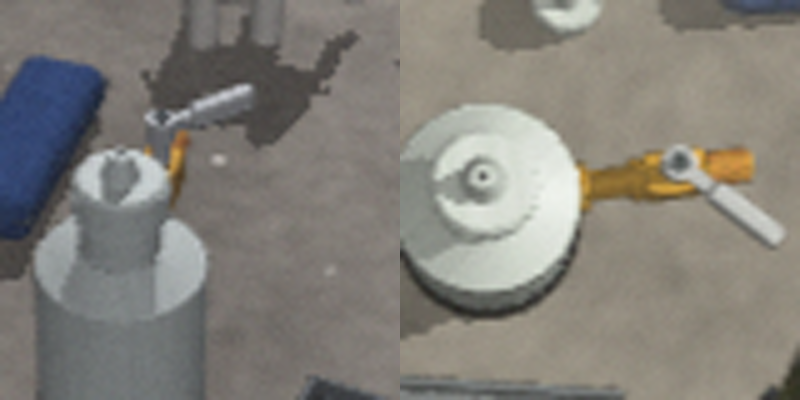

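Run:
```python
from h import *
t=manip.camera("top");s=manip.camera("side")
f=lambda x,y,z:atz(t,((x-400)/5+265,y/5+160),z)[:2]
g=lambda x,y,z:atz(s,(x/5+260,y/5+150),z)[:2]
a,tip,be=f(680,161,.161),f(780,236,.160),f(752,164,.118)
noz=f(482,176,.206);rim=f(489,183,.192)
d=tip-a;ang=np.degrees(np.arctan2(-d[1],-d[0]))
print("axis",a,"tip",tip,np.linalg.norm(d),"ang",ang,"branch end",be,"noz",noz,"disc",rim,"side noz",g(119,153,.206))
for c in(noz,rim):
  for e in(be,a): v=e-c;print(np.linalg.norm(v),"yaw",np.degrees(np.arctan2(v[0],-v[1])))
print("side lever",g(163,118,.161),g(250,96,.16))
```

```text
axis [ 0.56516828 -0.11332133] tip [ 0.52921678 -0.15854773] 0.05777488890458737 ang 51.51800247428571 branch end [ 0.56905064 -0.15232542] noz [ 0.55405999 -0.02163271] disc [ 0.55275034 -0.02458366] side noz [ 0.5554361  -0.01669714]
0.13154962619279403 yaw 6.543314095940291
0.09235906145761726 yaw 6.907852316764031
0.12877754720433576 yaw 7.271845084023577
0.08960233324155115 yaw 7.966236773694783
side lever [ 0.56375118 -0.10588848] [ 0.52588491 -0.14260052]
```

Run:
```python
from h import *
o=manip.get_obs();print(o["joint_pos"].round(3),o["position"],o["ee_rot"],o["torque"],o["clock"])
```

```text
[ 0.807 -0.107 -0.547  1.853 -0.058  1.378 -0.41 ] [ 0.4092195  -0.13337021  0.2696682 ] [9.03233211e-01 4.29147604e-01 1.43469225e-03 2.04543744e-04] [ 0.01390331  0.04807277 -0.01949124] 6.8
```

Emit:
{"api": "jog_arm", "payload": {
  "translation": [
    [20,16,0],
    [45,35,0],
    [72,56,0],
    [100,77,0],
    [125,97,0],
    [144.5,111.5,0],
    [144.5,111.5,0],
    [144.5,111.5,0],
    [144.5,111.5,-15],
    [144.5,111.5,-30],
    [144.5,111.5,-30]
  ],
  "turn": [0,0,0,0,0,0,0,0,0,0,0],
  "grip": 80
}}

```text
clock: 7.72
position: [0.552, -0.0232, 0.2372]
ee_rot: [0.904, 0.429, -0.0, -0.0]
ft_force: [-0.7, -1.4, -0.8]
grip_width: 0.936
```

Run:
```python
from h import *
s=manip.camera("side");o=manip.get_obs();print(o["clock"],o["position"],o["grip_width"]*85.4,o["ft_force"])
cv2.imwrite("pics/c4.png",cv2.resize(s["frame"][130:230,240:340,::-1],(500,500),interpolation=cv2.INTER_CUBIC))
```

```text
7.7667 [ 0.55253485 -0.02303588  0.23873188] 80.22023121139902 [0.3267762  0.41067776 0.03594229]
```

View pics/c4.png

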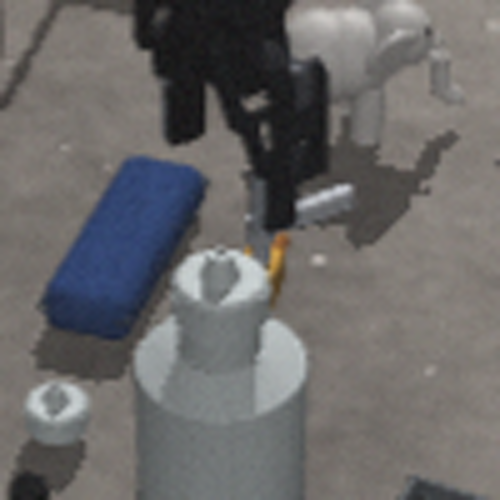

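The fingers stand open above the cap (crop 222,260), one to each side of it, and the lever is untouched. Descending.

Emit:
{"api": "jog_arm", "payload": {
  "translation": [
    [1.5,1,-20],
    [1.5,1,-40],
    [1.5,1,-60],
    [1.5,1,-72],
    [1.5,1,-77],
    [1.5,1,-77],
    [1.5,1,-77]
  ],
  "turn": [0,0,0,0,0,0,0]
}}

```text
clock: 8.35
position: [0.5545, -0.0222, 0.1628]
ee_rot: [0.904, 0.428, 0.001, 0.0]
ft_force: [-0.4, 0.3, 0.1]
grip_width: 0.937
```

Emit:
{"api": "jog_arm", "payload": {
  "translation": [
    [0,0,0],
    [0,0,0],
    [0,0,0],
    [0,0,0],
    [0,0,0],
    [0,0,0],
    [0,0,0],
    [0,0,0]
  ],
  "turn": [0,0,0,0,0,0,0,0],
  "grip": 40,
  "grip_force": 40
}}

```text
clock: 9.02
position: [0.5548, -0.022, 0.1642]
ee_rot: [0.904, 0.428, 0.001, 0.001]
ft_force: [-2.7, -0.1, 8.0]
grip_width: 0.569
```

Run:
```python
from h import *
o=manip.get_obs();print(o["clock"],o["position"],o["ee_rot"],o["grip_width"]*85.4,o["ft_force"],o["torque"])
```

```text
9.0167 [ 0.5548311  -0.02195366  0.16421216] [9.03569715e-01 4.28439304e-01 1.11534811e-03 5.36660319e-04] 48.58783972135245 [-2.72540179 -0.07126124  7.9544065 ] [ 0.14325418  0.8709332  -0.06026101]
```

Emit:
{"api": "jog_arm", "payload": {
  "translation": [
    [0,0,0],
    [0,0,0],
    [0,0,0],
    [0,0,0],
    [0,0,0],
    [0,0,0]
  ],
  "turn": [3,6,9,12,15,15]
}}

```text
clock: 9.52
position: [0.5545, -0.0214, 0.1645]
ee_rot: [0.84, 0.543, 0.001, -0.0]
ft_force: [-4.0, 4.0, 0.9]
grip_width: 0.568
```

Run:
```python
from h import *
o=manip.get_obs();print(o["clock"],o["position"],o["ee_rot"],o["grip_width"]*85.4,o["ft_force"],o["torque"],o["tau"])
```

```text
9.5167 [ 0.55449106 -0.0213666   0.16448238] [ 8.39518792e-01  5.43329369e-01  1.15490861e-03 -2.47777627e-04] 48.471849812398226 [-4.01473202  4.02555392  0.89501399] [ 0.69129769  0.78337628 -0.88814446] [  0.87942688 -49.44962025  -6.80424437 -37.60113716   1.5722413
  -0.96030548   2.04014048]
```

Emit:
{"api": "jog_arm", "payload": {
  "translation": [
    [0,0,0],
    [0,0,0],
    [0,0,0],
    [0,0,0],
    [0,0,0],
    [0,0,0]
  ],
  "turn": [-3,-6,-9,-12,-15,-15]
}}

```text
clock: 10.02
position: [0.5547, -0.0213, 0.1648]
ee_rot: [0.904, 0.428, 0.001, 0.0]
ft_force: [0.2, 1.7, -0.4]
grip_width: 0.565
```

```bash
cat > st.py <<'E'
from h import *
o=manip.get_obs();print(o["clock"],o["position"],2*np.degrees(np.arctan2(o["ee_rot"][1],o["ee_rot"][0])),o["grip_width"]*85.4,o["ft_force"],o["torque"],o["tau"][6])
E
python3 st.py
```

```text
10.0167 [ 0.5547195  -0.02125395  0.16479014] 50.62333067972925 48.26257419134664 [ 0.18597834  1.69706935 -0.3515486 ] [ 0.20174021  0.12116165 -0.01654136] -1.1500900983810425
```

Emit:
{"api": "jog_arm", "payload": {
  "translation": [
    [0,0,0],
    [0,0,0],
    [0,0,0],
    [0,0,0],
    [0,0,0],
    [0,0,0]
  ],
  "turn": [-3,-6,-9,-12,-15,-15]
}}

```text
clock: 10.52
position: [0.5548, -0.0212, 0.165]
ee_rot: [0.952, 0.305, 0.002, 0.0]
ft_force: [-0.5, 1.0, -0.9]
grip_width: 0.573
```

```bash
python3 st.py
```

```text
10.5167 [ 0.55482467 -0.02120925  0.16496284] 35.537066460422785 48.947436119318525 [-0.51604296  0.98409141 -0.87177938] [0.12110561 0.09213932 0.01184693] -1.1702149361371994
```

Anticlockwise gave −0.9 N·m of resistance, so it is at the stop and slipping. Clockwise turns freely at about 0 N·m, so the thread loosens clockwise. I'll continue that way to about 80°.

Emit:
{"api": "jog_arm", "payload": {
  "translation": [
    [0,0,0],
    [0,0,0],
    [0,0,0],
    [0,0,0],
    [0,0,0],
    [0,0,0],
    [0,0,0],
    [0,0,0],
    [0,0,0],
    [0,0,0],
    [0,0,0],
    [0,0,0]
  ],
  "turn": [-5,-10,-15,-20,-25,-30,-35,-40,-45,-51,-57,-57]
}}

```text
clock: 11.52
position: [0.5549, -0.0212, 0.1651]
ee_rot: [0.982, -0.187, 0.001, 0.001]
ft_force: [0.1, 0.8, -0.8]
grip_width: 0.566
```

```bash
python3 st.py
```

```text
11.5167 [ 0.5548666  -0.02116655  0.16507977] -21.602428924232772 48.325676015433864 [ 0.11929762  0.77421172 -0.78570546] [0.12932858 0.17883968 0.0005237 ] -2.356455847620964
```

Emit:
{"api": "jog_arm", "payload": {
  "translation": [
    [0,0,1],
    [0,0,2],
    [0,0,3],
    [0,0,4],
    [0,0,4]
  ],
  "turn": [0,0,0,0,0]
}}

```text
clock: 11.93
position: [0.555, -0.0213, 0.1694]
ee_rot: [0.982, -0.187, 0.001, 0.001]
ft_force: [-0.9, -0.3, -0.5]
grip_width: 0.567
```

```bash
python3 st.py
```

```text
11.9333 [ 0.555027   -0.02127589  0.169388  ] -21.538959176490437 48.433293931789706 [-0.91220453 -0.33745082 -0.52658677] [ 0.005874   -0.02149634  0.00531101] 0.05117228371091187
```

The cap rises 4 mm with no pull (−0.5 N), so it is free. Lifting.

Emit:
{"api": "jog_arm", "payload": {
  "translation": [
    [0,0,8],
    [0,0,18],
    [0,0,30],
    [0,0,42],
    [0,0,55],
    [0,0,68],
    [0,0,80],
    [0,0,88],
    [0,0,90],
    [0,0,90],
    [0,0,90],
    [0,0,90]
  ],
  "turn": [0,0,0,0,0,0,0,0,0,0,0,0]
}}

```text
clock: 12.93
position: [0.5547, -0.0213, 0.2586]
ee_rot: [0.982, -0.187, 0.001, 0.001]
ft_force: [0.2, 0.5, -0.1]
grip_width: 0.57
```

```bash
python3 st.py
python3 - <<'E'
from h import *
s=manip.camera("side");t=manip.camera("top")
a=s["frame"][110:230,230:350,::-1];b=t["frame"][150:270,240:360,::-1]
cv2.imwrite("pics/c5.png",np.hstack([cv2.resize(x,(400,400),interpolation=cv2.INTER_CUBIC) for x in(a,b)]))
E
```

```text
12.9333 [ 0.55466199 -0.02133816  0.25860781] -21.54094302985278 48.68016890917172 [ 0.20230184  0.53351472 -0.06389921] [ 0.02520976 -0.00381118 -0.0112402 ] 0.0009113395572057925
```

View pics/c5.png

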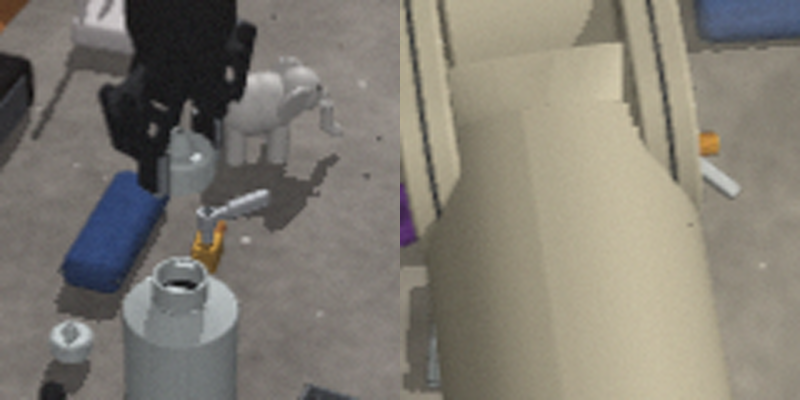

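The picture shows the cap held upright in the fingers (crop 190,165) above the open neck (180,275). The lever is unchanged at half open. Handing in.

```bash
python3 -c "
from workcell import manip
print(manip.hand_in())"
```

```text
the job is handed in; nothing more can be done
None
```

The bleed cock is at half open and released, and the cap is off, held upright about 94 mm above the open neck. I handed the job in at about 13 s of the 58 s allowed. The hand-in reported no verdict.

- **Cock:** I gripped the lever, turned it 31° and let go. Measured in the top picture afterwards, it stood at about 44.7°. The last side picture shows it unchanged.
- **Thread:** anticlockwise stopped with about 0.9 N·m of resistance. Clockwise turned freely, so the thread loosens clockwise.
- **Cap removal:** I turned the gripper 72° clockwise from its starting angle. Because the pads slipped at the anticlockwise stop, the cap itself should have turned about 77–87°. I worked that out from the slip and did not measure it. It then lifted out with no noticeable pull (under 1 N).
- **Final hold:** the fingers are at 48.7 mm opening with 40 N set, centred over the neck to within a couple of millimetres.

In the last top picture the arm hid the neck and the cap, so the end state rests on the side picture and the arm's own readings. I did not recheck the bystanders' positions by measurement. The move paths kept clear of them, and those in view looked undisturbed.

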